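# Finger check of the sprung cups on a sample carousel

### The arm

A 6-joint arm with a two-finger parallel gripper is mounted at the origin on the work surface. World frame = base frame: x ahead of the robot, y to its left, z up, the work surface at z = 0. Lengths are in mm, angles in rad, forces in N, time in s.
With the tool pointing down it reaches from about 275 to 850 mm from the base axis. Payload 5.2 kg.
Tool frame: the origin (TCP) lies at the very end of the fingers, on their centre line; the grasp point (between the pads) lies 19 mm behind it; z points along the fingers, y is the line along which they close (so a half turn about z gives the same grasp; the last joint's range is limited). The gripper opens to 85 mm and grips with 20 to 120 N. Pads are 22 mm wide; open, the fingers measure 114 mm over their backs; the gripper's body (76 mm by 85 mm) begins 54 mm behind the grasp point. The pads swing forward as they close: fully open they stand 13 mm farther back than shut.
Start: joints at [-1.463, 0.259, 1.535, -0, 1.348, -0.203], TCP at [168.222, -523.647, 231.31] pointing down, gripper open.
Joint ranges: [-3.14, 3.14], [-0.91, 2.08], [0.19, 2.58], [-1.22, 4.36], [0.22, 2.71], [-3.12, 3.12]. Speed limits (rad/s): [2.57, 2.57, 3.14, 3.14, 3.14, 3.14].

### API

Orientations are given as a 3x3 rotation matrix whose columns are the frame's x, y, z axes.
In Python, from workcell import arm gives the robot as it stands.
- The arm moves only by the tool step_arm, never from a script. Its argument "motion" is a list that holds one entry, the list of rows, each a list of 7 numbers: the closure in counts, from 0 (fully open) to 255 (shut), then the shift along the tool's x, y, z in mm, then the turn, a rotation vector about the tool's x, y, z in rad. A call has 1 to 12 rows; each row is the pose to reach, as a shift and turn from the pose commanded when the call began, along the tool's axes at that moment; what a row does not reach only later rows make up. A row lasts 1/12 s, in which the tool goes at most 41.7 mm and 7.16 degrees, less where a joint would pass 70% of its speed; a pose out of reach is approached as far as the arm can. A call with a gripper value outside its range is refused whole. The fingers move at their own pace and stop on an object; "force" is the grip in N (left out, the last holds). Time passes only in rows, so rows that repeat a pose let the fingers close. It gives the time, the measured TCP pose, the force, the opening and the grip force at its end, in the units of the state.
- arm.read_state(): the state, without advancing time (a new reading comes with each control period).
- arm.snapshot(name): name is "side" or "top" or "wrist"; returns (picture, depth): 400x640x3 uint8, red, green, blue; 400x640 float32, mm along the optical axis (not along the pixel's ray), 0 where there is no reading.
- arm.get_calibration(name): a dict with "fx", "fy", "cx", "cy" (pixels), "world_from_camera" (4x4, takes a point from camera to world coordinates). Camera axes: x right, y down, z forward; pixel columns grow to the right and rows downward; lengths in mm; the calibration is good to about 2 mm. A picture is of the moment at which its call begins: read the wrist's pose just before it. get_calibration takes no time and is no camera call; for the wrist camera it gives the pose at the moment of the call.
- arm.finish_job(): hands the job in; it is judged then, once.
The state is a dict: "time_s": time; "joint_pos": joint angles; "qd": joint speeds; "effort": joint torques, N m; "eef_pos": TCP position; "tool_rot": TCP orientation; "ft_force": force on the tool from outside, world axes, zero at the start; "moment": the same for the moment, N m; "finger_gap": opening from 0.0 (shut) to 1.0 (fully open); "grasp_force": force on a finger pad.
Only numpy, scipy, OpenCV 4.12 (cv2) and the standard library are available. Lean on these libraries where they do the work, as an engineer would, in place of code of your own. Each camera call takes 0.05 s, during which the arm holds its last target. There are 200 camera calls.

### The job

Check that the five teal-capped cups on the sampler's white disc move freely in their sprung seats: run your fingertips lightly along the curved row of caps, from the cup beside the red plug to the cup beside the blue plug, so that each in turn dips a few millimetres and springs back. Never push a cup to the bottom of its seat or lift it out, leave the jar, beaker, bottle and handset where they stand, and finish clear with all five cups back up.

Things in the scene. Friction and masses are not known exactly. Their poses are not given: they have to be found in the camera images.
- carousel: White sampler, locked, does not turn; origin on the bench under the disc's centre. Disc 424 mm wide, top face 87 mm up; teal fixed knob in its centre, 68 mm wide, top at 127 mm. Cups 0 to 4 stand in order on a circle of radius 175 mm, on the carousel's -x side, 18.3 degrees (56 mm) apart, cup 0 at its -y end. On its +x side a housing 150 mm high reaches 360 mm from the centre.
- red_plug: Red fixed plug, 22 mm wide, 8 mm high, on the disc at one end of the row of cups, one spacing (56 mm) beyond the end cup: it marks the first cup. It may be beside cup 0 or beside cup 4. Origin: centre of its underside.
- blue_plug: Blue fixed plug of the same size at the other end of the row: it marks the last cup.
- cap0_top (a point): Top centre of the teal cap of cup 0, a glass sample cup in a sprung seat; moves with the cup. At rest 117 mm above the bench, 30 mm above the disc. Cap 26 mm in diameter: flat top 8 mm wide, bevelled down 5 mm to the rim at 29 degrees, so a fingertip can slide on and off it sideways.
- cup0 (a joint): How far cup 0 is pushed down in its seat, m: 0 at rest, positive down, stop at 0.015; negative if lifted. Spring 500 N/m (2 N for 4 mm); springs back by itself.
- cap1_top (a point): Top centre of the teal cap of cup 1, a glass sample cup in a sprung seat; moves with the cup. At rest 117 mm above the bench, 30 mm above the disc. Cap 26 mm in diameter: flat top 8 mm wide, bevelled down 5 mm to the rim at 29 degrees, so a fingertip can slide on and off it sideways.
- cup1 (a joint): How far cup 1 is pushed down in its seat, m: 0 at rest, positive down, stop at 0.015; negative if lifted. Spring 500 N/m (2 N for 4 mm); springs back by itself.
- cap2_top (a point): Top centre of the teal cap of cup 2, a glass sample cup in a sprung seat; moves with the cup. At rest 117 mm above the bench, 30 mm above the disc. Cap 26 mm in diameter: flat top 8 mm wide, bevelled down 5 mm to the rim at 29 degrees, so a fingertip can slide on and off it sideways.
- cup2 (a joint): How far cup 2 is pushed down in its seat, m: 0 at rest, positive down, stop at 0.015; negative if lifted. Spring 500 N/m (2 N for 4 mm); springs back by itself.
- cap3_top (a point): Top centre of the teal cap of cup 3, a glass sample cup in a sprung seat; moves with the cup. At rest 117 mm above the bench, 30 mm above the disc. Cap 26 mm in diameter: flat top 8 mm wide, bevelled down 5 mm to the rim at 29 degrees, so a fingertip can slide on and off it sideways.
- cup3 (a joint): How far cup 3 is pushed down in its seat, m: 0 at rest, positive down, stop at 0.015; negative if lifted. Spring 500 N/m (2 N for 4 mm); springs back by itself.
- cap4_top (a point): Top centre of the teal cap of cup 4, a glass sample cup in a sprung seat; moves with the cup. At rest 117 mm above the bench, 30 mm above the disc. Cap 26 mm in diameter: flat top 8 mm wide, bevelled down 5 mm to the rim at 29 degrees, so a fingertip can slide on and off it sideways.
- cup4 (a joint): How far cup 4 is pushed down in its seat, m: 0 at rest, positive down, stop at 0.015; negative if lifted. Spring 500 N/m (2 N for 4 mm); springs back by itself.
- jar: Small amber jar, white lid, 34 mm wide, 50 mm high, standing on the disc between the row of cups and the knob. Its underside centre is its origin, z up. Bystander, loose: leave it alone.
- beaker: Empty glass beaker, 64 mm wide, 85 mm high, on the bench in front of the sampler. Its underside centre is its origin, z up. Bystander, loose: leave it alone.
- bottle: Amber bottle with black cap, 60 mm wide, 130 mm high, on the bench in front of the sampler. Its underside centre is its origin, z up. Bystander, loose: leave it alone.
- handset: White keypad handset, 100 x 170 x 24 mm, lying on the bench to the right. Its underside centre is its origin, z up. Bystander, loose: leave it alone.

How it is judged:
By the outcome, as a careful person would: the job done as asked, in the order asked, and still so for the second after the job is handed in, with the robot touching nothing.
It also fails if it takes over 48 s, if anything falls off the work surface, if the arm or the gripper's body presses on something with over 40 N, if the wrist force passes 120 N, or if a joint passes its speed limit or range.

## Working session

There is one attempt and no reset: what is moved stays moved. The work goes in short steps, Python scripts to look and compute and a tool call to move; the robot and the scene stay as the last step left them, time stands still between calls to the robot, and variables do not carry over. Pictures are saved under pics/ and viewed, at most 10 in all, crops included, and the job is handed in when it is done.

Besides the shell and the picture viewer there is one more tool, called after ">>>" as name(argument=value, ...) on one line, values as JSON. step_arm: Moves the arm, as the interface text tells. Its arguments: {"type":"object","properties":{"motion":{"type":"array","items":{"type":"array","items":{"type":"array","items":{"type":"number"}}}},"force":{"type":"number"}},"required":["motion"]}

```bash
mkdir -p pics; ls
cat > h.py <<'E'
import numpy as np, cv2
from workcell import arm
def snap(n,f):
    c=arm.get_calibration(n); p,d=arm.snapshot(n)
    cv2.imwrite('pics/'+f,p[:,:,::-1]); np.savez('pics/'+f[:-4]+'.npz',p=p,d=d,**c); return p,d,c
def ray(c,u,v):
    T=np.array(c['world_from_camera']); r=T[:3,:3]@np.array([(u-c['cx'])/c['fx'],(v-c['cy'])/c['fy'],1]); return T[:3,3],r
def onplane(c,u,v,z):
    o,r=ray(c,u,v); return o+r*(z-o[2])/r[2]
def blobs(p,lo,hi,amin=30):
    m=cv2.inRange(cv2.cvtColor(p,cv2.COLOR_RGB2HSV),lo,hi)
    n,l,s,ce=cv2.connectedComponentsWithStats(m)
    return [(*ce[i].round(1),int(s[i,4])) for i in range(1,n) if s[i,4]>=amin],l
E
python3 - <<'E'
from h import *
for n in ('top','side'):
    p,d,c=snap(n,n+'1.png'); print(n,np.round(c['world_from_camera'],2).tolist(),c['fx'])
    for k,lo,hi in(('teal',(80,80,40),(100,255,255)),('blue',(105,100,50),(130,255,255)),('red',(0,140,60),(6,255,255))):
        print(k,blobs(p,lo,hi,20)[0])
s=arm.read_state();print(s['time_s'],s['eef_pos'],np.round(s['tool_rot'],3).tolist())
E
```

```text
pics
top [[-0.0, -0.99, 0.12, 409.41], [-1.0, -0.0, -0.02, -115.96], [0.02, -0.12, -0.99, 1596.03], [0.0, 0.0, 0.0, 1.0]] 511.19476248386377
teal [(np.float64(272.4), np.float64(44.8), 2547), (np.float64(247.7), np.float64(142.0), 402), (np.float64(201.4), np.float64(179.5), 41), (np.float64(215.4), np.float64(192.0), 41), (np.float64(270.3), np.float64(196.2), 40), (np.float64(232.9), np.float64(199.3), 40), (np.float64(251.9), np.float64(200.7), 39)]
blue [(np.float64(286.9), np.float64(187.1), 22)]
red [(np.float64(193.5), np.float64(164.4), 21)]
side [[-0.99, -0.08, 0.12, 477.31], [-0.14, 0.63, -0.77, 701.59], [-0.01, -0.77, -0.63, 773.72], [0.0, 0.0, 0.0, 1.0]] 432.2038911211601
teal [(np.float64(126.3), np.float64(204.7), 3641), (np.float64(316.4), np.float64(225.7), 78), (np.float64(238.8), np.float64(238.7), 562), (np.float64(318.6), np.float64(242.6), 89), (np.float64(312.4), np.float64(261.3), 100), (np.float64(297.5), np.float64(279.3), 113), (np.float64(274.7), np.float64(293.9), 127)]
blue [(np.float64(262.6), np.float64(130.3), 44), (np.float64(307.2), np.float64(216.5), 42)]
red [(np.float64(247.6), np.float64(308.9), 82)]
0.1 [ 168.14557297 -523.16140725  230.56600618] [[0.952, 0.306, -0.0], [0.306, -0.952, 0.002], [0.0, -0.002, -1.0]]
```

View pics/top1.png

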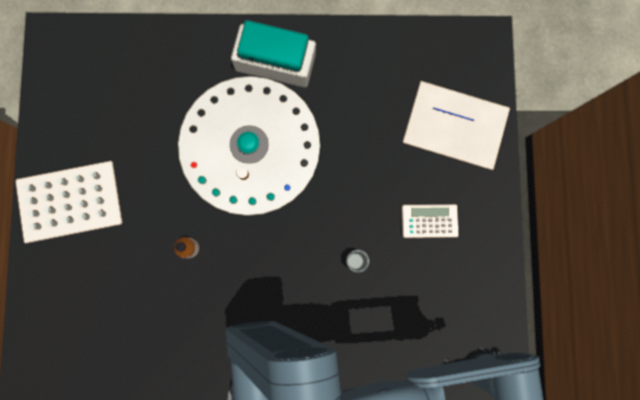

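View pics/side1.png

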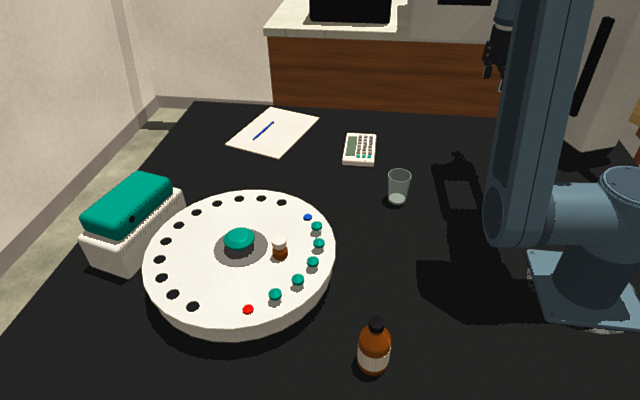

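Run:
```python
from h import *
t=dict(np.load('pics/top1.npz')); s=dict(np.load('pics/side1.npz'))
T=[(201.4,179.5),(215.4,192),(232.9,199.3),(251.9,200.7),(270.3,196.2),(193.5,164.4),(286.9,187.1),(247.7,142)]
S=[(274.7,293.9),(297.5,279.3),(312.4,261.3),(318.6,242.6),(316.4,225.7),(247.6,308.9),(307.2,216.5),(238.8,238.7)]
P=[]
for a,b in zip(T,S):
    o1,r1=ray(t,*a);o2,r2=ray(s,*b)
    k=np.linalg.lstsq(np.c_[r1,-r2],o2-o1,rcond=None)[0]
    x1=o1+k[0]*r1;x2=o2+k[1]*r2;print(((x1+x2)/2).round(1),np.linalg.norm(x1-x2).round(1),'plane',onplane(t,*a,115)[:2].round(1),onplane(s,*b,115)[:2].round(1));P.append((x1+x2)/2)
P=np.array(P[:5]);A=np.c_[2*P[:,:2],np.ones(5)];q=np.linalg.lstsq(A,(P[:,:2]**2).sum(1),rcond=None)[0]
print('c',q[:2],np.sqrt(q[2]+q[0]**2+q[1]**2))
```

```text
[653.9 189.5 109. ] 0.2 plane [653.1 188.2] [652.2 194.1]
[617.1 147.7 108.8] 0.0 plane [616.3 146.6] [615.8 152.8]
[595.6  96.2 109. ] 0.2 plane [594.9  95.3] [594.4 101.7]
[591.2  40.6 109.4] 0.7 plane [590.9  40. ] [589.9  46.2]
[604.6 -13.  108.9] 0.9 plane [604.3 -13.4] [602.9  -6.4]
[702.2 217.7  91.1] 0.6 plane [697.8 212.5] [694.1 234.7]
[634.5 -60.8  91.7] 0.5 plane [631.2 -61.6] [628.9 -34.7]
[765.7  55.1 113.1] 0.6 plane [765.6  54.9] [764.6  56.9]
c [764.49125429  55.29689211] 173.86566255335165
```

The top view shows the white disc around (248,145). The red plug is at (193,164), next to the cup at (201,180), and the blue plug is at (287,187). The jar is at (242,174), the bottle at (186,247) and the beaker at (356,260). The side view agrees: red at (248,309), blue at (307,217). The row therefore starts at the +y cup (cup 4). I'll move above the row for a close look.

>>> step_arm(motion=[[[255,600,-457,-50,0,0,-0.38],[255,600,-457,-50,0,0,-0.38],[255,600,-457,-50,0,0,-0.38],[255,600,-457,-50,0,0,-0.38],[255,600,-457,-50,0,0,-0.38],[255,600,-457,-50,0,0,-0.38],[255,600,-457,-50,0,0,-0.38],[255,600,-457,-50,0,0,-0.38],[255,600,-457,-50,0,0,-0.38],[255,600,-457,-50,0,0,-0.38],[255,600,-457,-50,0,0,-0.38],[255,600,-457,-50,0,0,-0.38]]], force=20)

```text
time_s: 1.1
eef_pos: [454.2, -112.3, 264.4]
tool_rot: [[0.771, 0.637, -0.0], [0.637, -0.771, 0.0], [-0.0, -0.0, -1.0]]
ft_force: [0.7, -0.9, 1.1]
finger_gap: -0.001
grasp_force: 0.0
```

>>> step_arm(motion=[[[255,245,-67,-16,0,0,0],[255,245,-67,-16,0,0,0],[255,245,-67,-16,0,0,0],[255,245,-67,-16,0,0,0],[255,245,-67,-16,0,0,0],[255,245,-67,-16,0,0,0],[255,245,-67,-16,0,0,0],[255,245,-67,-16,0,0,0],[255,245,-67,-16,0,0,0],[255,245,-67,-16,0,0,0]]])

```text
time_s: 1.93
eef_pos: [599.0, 92.1, 280.0]
tool_rot: [[0.771, 0.636, -0.001], [0.636, -0.771, -0.001], [-0.001, -0.0, -1.0]]
ft_force: [-0.5, 0.2, 0.8]
finger_gap: -0.0
grasp_force: 0.0
```

Run:
```python
from h import *
s=arm.read_state();print(s['eef_pos'],np.round(s['tool_rot'],4).tolist(),s['ft_force'],s['qd'])
p,d,c=snap('wrist','w1.png'); print(np.round(c['world_from_camera'],3).tolist(),c['fx'])
b,l=blobs(p,(80,80,40),(100,255,255),60)
for u,v,a in b: print(u,v,a,onplane(c,u,v,115).round(1))
```

```text
[598.98064174  92.14727821 279.99315938] [[0.7713, 0.6364, -0.0013], [0.6364, -0.7713, -0.0006], [-0.0014, -0.0004, -1.0]] [-0.53873537  0.15834702  0.797389  ] [-0.01601322 -0.01280596  0.00111629  0.00305676 -0.00090248  0.00269109]
[[0.637, -0.739, -0.218, 654.207], [-0.77, -0.611, -0.181, 138.103], [0.001, 0.283, -0.959, 422.996], [0.0, 0.0, 0.0, 1.0]] 318.7709566828244
474.3 70.1 4898 [765.6  55.4 115. ]
279.9 72.2 691 [652.9 188.7 115. ]
291.4 133.8 579 [616.7 147.4 115. ]
318.5 183.6 513 [595.7  97.  115. ]
357.2 220.0 487 [591.4  42.3 115. ]
403.8 241.4 476 [604.6 -10.9 115. ]
```

View pics/w1.png

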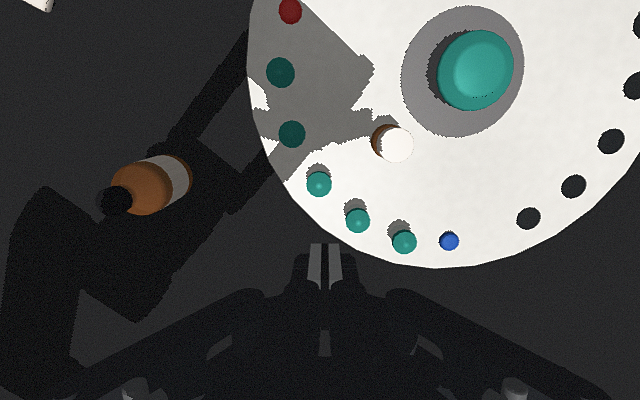

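The wrist view shows the red plug at (290,11), then caps at (280,72), (291,134), (318,184), (357,220) and (404,241), and the blue plug at (449,241). The jar is at (392,143), inside the row. The positions match the first fix to 2 mm: centre (765, 55.5), radius 174. Next I move to just before the first cap.

>>> step_arm(motion=[[[255,133,-38,60,0,0,0.166],[255,133,-38,60,0,0,0.166],[255,133,-38,60,0,0,0.166],[255,133,-38,60,0,0,0.166],[255,133,-38,90,0,0,0.166],[255,133,-38,120,0,0,0.166],[255,133,-38,140,0,0,0.166],[255,133,-38,150,0,0,0.166],[255,133,-38,150,0,0,0.166],[255,133,-38,150,0,0,0.166],[255,133,-38,150,0,0,0.166],[255,133,-38,150,0,0,0.166]]])

```text
time_s: 2.98
eef_pos: [679.4, 207.0, 133.0]
tool_rot: [[0.866, 0.501, 0.004], [0.501, -0.866, 0.001], [0.004, 0.002, -1.0]]
ft_force: [0.3, -0.2, 0.7]
finger_gap: 0.001
grasp_force: 0.0
```

Run:
```python
from h import *
w=dict(np.load('pics/w1.npz')); b,l=blobs(w['p'],(80,80,40),(100,255,255),60); T=w['world_from_camera']
for u,v,a in b:   # height of highest depth readings on each cap
    k=l[int(v),int(u)]; vv,uu=np.nonzero(l==k); d=w['d'][vv,uu]
    X=np.c_[(uu-w['cx'])/w['fx']*d,(vv-w['cy'])/w['fy']*d,d]@T[:3,:3].T+T[:3,3]; X=X[d>0]
    print(u,v,'z95',np.percentile(X[:,2],[50,95]).round(1), X[X[:,2]>np.percentile(X[:,2],80),:2].mean(0).round(1))
s=arm.read_state();print(s['eef_pos'],np.round(s['tool_rot'],4).tolist(),s['ft_force'],s['moment'])
snap('side','s2.png'); s=arm.read_state();print(s['eef_pos'],s['ft_force'])
cv2.imwrite('pics/s2c.png',cv2.resize(cv2.imread('pics/s2.png')[170:350,160:380],None,fx=3,fy=3))
```

```text
474.3 70.1 z95 [124.4 127.4] [764.4  54.9]
279.9 72.2 z95 [114.6 117.6] [652.9 189.2]
291.4 133.8 z95 [114.6 117.8] [616.5 147.2]
318.5 183.6 z95 [114.6 117.6] [595.1  96. ]
357.2 220.0 z95 [114.5 117.9] [590.6  40.8]
403.8 241.4 z95 [114.5 117.8] [604.2 -12.9]
[679.41238876 207.03041478 133.00068593] [[0.8657, 0.5005, 0.0041], [0.5005, -0.8657, 0.0006], [0.0038, 0.0015, -1.0]] [ 0.31411652 -0.16187925  0.67249644] [ 0.0245874  -0.00158335 -0.0124246 ]
[679.23366675 207.19750921 132.76645046] [-0.11549103 -0.19271988 -0.29800158]
```

View pics/s2c.png

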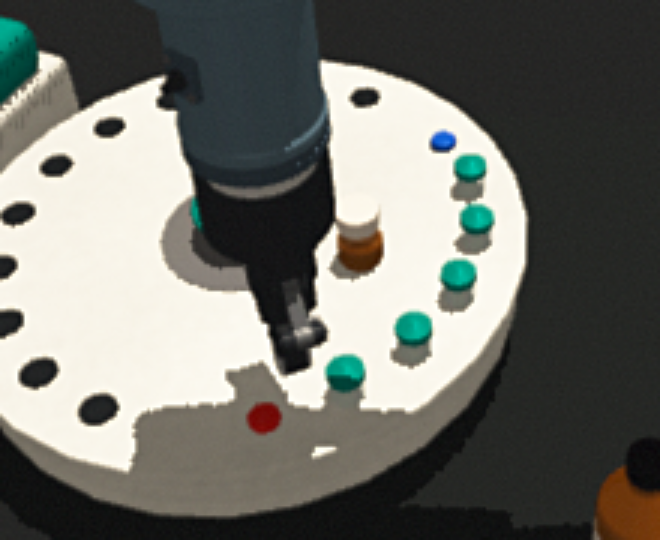

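The side view shows the closed fingertips at (290,365) in the crop, just before the first cap at (345,372) and above the red plug side. The jar is well clear. A helper will compute the tool-frame offsets along the arc.

```bash
cat >> h.py <<'E'
C=np.array([765,55.5])
def plan(wps,R0=174):
    s=arm.read_state(); p=np.array(s['eef_pos']);R=np.array(s['tool_rot']);R[:,:]=R
    yaw=np.arctan2(R[1,0],R[0,0]); F=np.array([[np.cos(yaw),np.sin(yaw),0],[np.sin(yaw),-np.cos(yaw),0],[0,0,-1]])
    print(p.round(2),np.round(s['ft_force'],2),'theta',np.degrees(np.arctan2(p[1]-C[1],p[0]-C[0])).round(2),'r',np.hypot(*(p[:2]-C)).round(1))
    for th,z in wps:
        t=np.radians(th); d=F.T@(np.array([*(C+R0*np.array([np.cos(t),np.sin(t)])),z])-p)
        print([255,*d.round(1).tolist(),0,0,round(float(-(t-np.pi/2-yaw)),3)],th,z)
E
python3 -c "
from h import *
plan([(125,125),(129.9,120),(129.9,117),(129.9,115)])"
```

```text
[679.23 207.2  132.77] [-0.12 -0.19 -0.3 ] theta 119.48 r 174.3
[255, -16.7, 0.9, 7.8, 0, 0, -0.086] 125 125
[255, -31.5, 2.8, 12.8, 0, 0, -0.172] 129.9 120
[255, -31.5, 2.8, 15.8, 0, 0, -0.172] 129.9 117
[255, -31.5, 2.8, 17.8, 0, 0, -0.172] 129.9 115
```

>>> step_arm(motion=[[[255,-17,1,8,0,0,-0.086],[255,-31.5,3,13,0,0,-0.172],[255,-31.5,3,14,0,0,-0.172],[255,-31.5,3,15,0,0,-0.172],[255,-31.5,3,16,0,0,-0.172],[255,-31.5,3,16,0,0,-0.172],[255,-31.5,3,16,0,0,-0.172],[255,-31.5,3,16,0,0,-0.172],[255,-31.5,3,16,0,0,-0.172]]])

```text
time_s: 3.78
eef_pos: [653.0, 189.3, 114.8]
tool_rot: [[0.767, 0.642, 0.001], [0.642, -0.767, 0.0], [0.001, 0.001, -1.0]]
ft_force: [0.7, -0.5, 2.0]
finger_gap: 0.001
grasp_force: 0.6
```

```bash
python3 -c "
from h import *
plan([(129.9,114),(129.9,113)])
for i in range(3): arm.snapshot('top'); s=arm.read_state(); print(s['eef_pos'],s['ft_force'])"
```

```text
[653.05 189.29 114.78] [ 0.73 -0.55  2.02] theta 129.92 r 174.4
[255, 0.1, 0.4, 0.8, 0, 0, 0.0] 129.9 114
[255, 0.1, 0.4, 1.8, 0, 0, 0.0] 129.9 113
[652.88907515 189.20541087 114.68199702] [ 0.30238456 -0.19818937  1.07356918]
[652.77161903 189.2019517  114.60283963] [0.47525835 0.94287911 1.73196335]
[652.64973117 189.14928334 114.539516  ] [ 0.17947837 -0.48368624  1.16608826]
```

Contact: about 1.3 N and 2.6 mm of dip, which fits a cap top at 117 mm. Now I'll press to 4 mm and slide on to the next cup.

```bash
cat >> h.py <<'E'
DT=[0,0,2.5,5,7.5,9.2,11.5,13.5,15.5,17,18.3,18.3]; ZZ=[113,113,113.4,114.5,116,116,116,115,114,113.4,113,113]
def seg(t0): plan([(t0+a,z) for a,z in zip(DT,ZZ)])
E
python3 -c "
from h import *
seg(129.9)"
```

```text
[652.65 189.15 114.54] [ 0.18 -0.48  1.17] theta 130.05 r 174.6
[255, 0.5, 0.6, 1.5, 0, 0, 0.0] 129.9 113
[255, 0.5, 0.6, 1.5, 0, 0, 0.0] 129.9 113
[255, -7.1, 0.8, 1.1, 0, 0, -0.043] 132.4 113.4
[255, -14.7, 1.3, 0.0, 0, 0, -0.087] 134.9 114.5
[255, -22.3, 2.1, -1.5, 0, 0, -0.131] 137.4 116
[255, -27.4, 2.8, -1.5, 0, 0, -0.16] 139.1 116
[255, -34.2, 4.1, -1.5, 0, 0, -0.2] 141.4 116
[255, -40.2, 5.4, -0.5, 0, 0, -0.235] 143.4 115
[255, -46.0, 6.9, 0.5, 0, 0, -0.27] 145.4 114
[255, -50.4, 8.2, 1.1, 0, 0, -0.296] 146.9 113.4
[255, -54.2, 9.4, 1.5, 0, 0, -0.319] 148.20000000000002 113
[255, -54.2, 9.4, 1.5, 0, 0, -0.319] 148.20000000000002 113
```

>>> step_arm(motion=[[[255,0.5,0.5,1.5,0,0,0],[255,0.5,0.5,1.5,0,0,0],[255,-7,1,1,0,0,-0.043],[255,-15,1.5,0,0,0,-0.087],[255,-22,2,-1.5,0,0,-0.131],[255,-27.5,3,-1.5,0,0,-0.16],[255,-34,4,-1.5,0,0,-0.2],[255,-40,5.5,-0.5,0,0,-0.235],[255,-46,7,0.5,0,0,-0.27],[255,-50.5,8,1,0,0,-0.296],[255,-54,9.5,1.5,0,0,-0.319],[255,-54,9.5,1.5,0,0,-0.319]]])

```text
time_s: 4.93
eef_pos: [616.6, 146.5, 112.9]
tool_rot: [[0.527, 0.85, -0.0], [0.85, -0.527, -0.0], [-0.0, -0.0, -1.0]]
ft_force: [-0.6, -0.6, 2.0]
finger_gap: 0.0
grasp_force: 1.0
```

```bash
python3 -c "
from h import *
snap('side','s3.png')
cv2.imwrite('pics/s3c.png',cv2.resize(cv2.imread('pics/s3.png')[170:350,160:380],None,fx=3,fy=3))
seg(148.2)"
```

```text
[616.67 146.53 112.91] [-1.15 -0.48  2.59] theta 148.46 r 174.0
[255, 0.8, 0.0, -0.1, 0, 0, -0.001] 148.2 113
[255, 0.8, 0.0, -0.1, 0, 0, -0.001] 148.2 113
[255, -6.8, 0.2, -0.5, 0, 0, -0.044] 150.7 113.4
[255, -14.4, 0.7, -1.6, 0, 0, -0.088] 153.2 114.5
[255, -21.9, 1.5, -3.1, 0, 0, -0.132] 155.7 116
[255, -27.0, 2.3, -3.1, 0, 0, -0.161] 157.39999999999998 116
[255, -33.9, 3.5, -3.1, 0, 0, -0.201] 159.7 116
[255, -39.8, 4.9, -2.1, 0, 0, -0.236] 161.7 115
[255, -45.7, 6.4, -1.1, 0, 0, -0.271] 163.7 114
[255, -50.1, 7.7, -0.5, 0, 0, -0.297] 165.2 113.4
[255, -53.8, 8.9, -0.1, 0, 0, -0.32] 166.5 113
[255, -53.8, 8.9, -0.1, 0, 0, -0.32] 166.5 113
```

View pics/s3c.png

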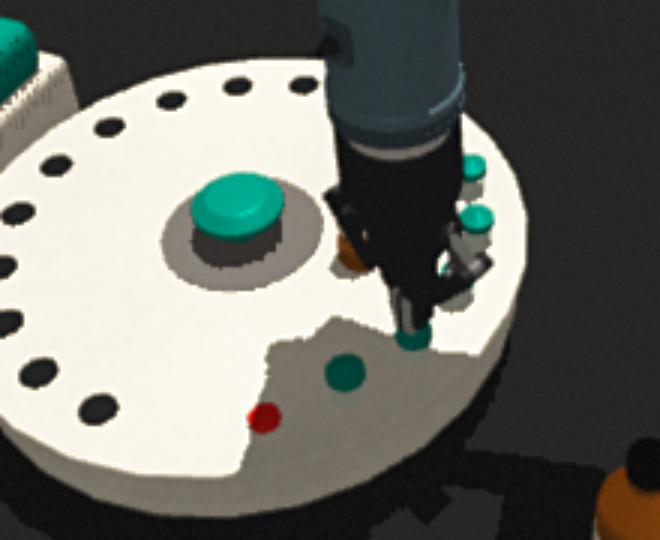

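The first cap has sprung back to its old position at (345,372), and the fingers now rest on the second cap at (413,338) with about 2 N. On to the third.

>>> step_arm(motion=[[[255,1,0,0,0,0,0],[255,-7,0,-0.5,0,0,-0.044],[255,-14.5,0.5,-1.5,0,0,-0.088],[255,-22,1.5,-3,0,0,-0.132],[255,-27,2.5,-3,0,0,-0.161],[255,-34,3.5,-3,0,0,-0.201],[255,-40,5,-2,0,0,-0.236],[255,-45.5,6.5,-1,0,0,-0.271],[255,-50,7.5,-0.5,0,0,-0.297],[255,-54,9,0,0,0,-0.32],[255,-54,9,0,0,0,-0.32],[255,-54,9,0,0,0,-0.32]]])

```text
time_s: 5.98
eef_pos: [596.3, 96.2, 112.9]
tool_rot: [[0.234, 0.972, -0.0], [0.972, -0.234, -0.001], [-0.001, 0.0, -1.0]]
ft_force: [-1.2, -1.2, 1.7]
finger_gap: -0.002
grasp_force: 1.0
```

```bash
python3 -c "
from h import *
seg(166.5)"
```

```text
[596.32  96.16 112.89] [-1.15 -1.2   1.68] theta 166.45 r 173.5
[255, -0.2, -0.5, -0.1, 0, 0, -0.001] 166.5 113
[255, -0.2, -0.5, -0.1, 0, 0, -0.001] 166.5 113
[255, -7.8, -0.3, -0.5, 0, 0, -0.044] 169.0 113.4
[255, -15.3, 0.2, -1.6, 0, 0, -0.088] 171.5 114.5
[255, -22.9, 1.0, -3.1, 0, 0, -0.131] 174.0 116
[255, -28.0, 1.8, -3.1, 0, 0, -0.161] 175.7 116
[255, -34.9, 3.0, -3.1, 0, 0, -0.201] 178.0 116
[255, -40.8, 4.3, -2.1, 0, 0, -0.236] 180.0 115
[255, -46.7, 5.9, -1.1, 0, 0, -0.271] 182.0 114
[255, -51.0, 7.1, -0.5, 0, 0, -0.297] 183.5 113.4
[255, -54.8, 8.3, -0.1, 0, 0, -0.32] 184.8 113
[255, -54.8, 8.3, -0.1, 0, 0, -0.32] 184.8 113
```

>>> step_arm(motion=[[[255,0,-0.5,0,0,0,0],[255,-8,-0.5,-0.5,0,0,-0.044],[255,-15.5,0,-1.5,0,0,-0.088],[255,-23,1,-3,0,0,-0.132],[255,-28,2,-3,0,0,-0.161],[255,-35,3,-3,0,0,-0.201],[255,-41,4.5,-2,0,0,-0.236],[255,-46.5,6,-1,0,0,-0.271],[255,-51,7,-0.5,0,0,-0.297],[255,-55,8.5,0,0,0,-0.32],[255,-55,8.5,0,0,0,-0.32],[255,-55,8.5,0,0,0,-0.32]]])

```text
time_s: 6.98
eef_pos: [591.8, 40.8, 112.9]
tool_rot: [[-0.084, 0.996, 0.0], [0.996, 0.084, -0.0], [-0.0, 0.0, -1.0]]
ft_force: [-0.2, -1.0, 1.3]
finger_gap: -0.005
grasp_force: 1.0
```

```bash
python3 -c "
from h import *
seg(184.8)"
```

```text
[591.78  40.82 112.92] [-0.19 -1.03  1.27] theta -175.16 r 173.8
[255, 0.1, -0.2, -0.1, 0, 0, 0.0] 184.8 113
[255, 0.1, -0.2, -0.1, 0, 0, 0.0] 184.8 113
[255, -7.5, 0.0, -0.5, 0, 0, -0.043] 187.3 113.4
[255, -15.0, 0.5, -1.6, 0, 0, -0.087] 189.8 114.5
[255, -22.6, 1.3, -3.1, 0, 0, -0.131] 192.3 116
[255, -27.7, 2.1, -3.1, 0, 0, -0.16] 194.0 116
[255, -34.6, 3.3, -3.1, 0, 0, -0.201] 196.3 116
[255, -40.5, 4.6, -2.1, 0, 0, -0.235] 198.3 115
[255, -46.4, 6.2, -1.1, 0, 0, -0.27] 200.3 114
[255, -50.7, 7.4, -0.5, 0, 0, -0.297] 201.8 113.4
[255, -54.5, 8.6, -0.1, 0, 0, -0.319] 203.10000000000002 113
[255, -54.5, 8.6, -0.1, 0, 0, -0.319] 203.10000000000002 113
```

>>> step_arm(motion=[[[255,0,0,0,0,0,0],[255,-7.5,0,-0.5,0,0,-0.043],[255,-15,0.5,-1.5,0,0,-0.087],[255,-22.5,1.5,-3,0,0,-0.131],[255,-27.5,2,-3,0,0,-0.16],[255,-34.5,3.5,-3,0,0,-0.2],[255,-40.5,4.5,-2,0,0,-0.235],[255,-46.5,6,-1,0,0,-0.27],[255,-50.5,7.5,-0.5,0,0,-0.297],[255,-54.5,8.5,0,0,0,-0.32],[255,-54.5,8.5,0,0,0,-0.32],[255,-54.5,8.5,0,0,0,-0.32]]])

```text
time_s: 7.98
eef_pos: [605.0, -12.7, 112.9]
tool_rot: [[-0.393, 0.92, 0.0], [0.92, 0.393, -0.0], [-0.0, 0.0, -1.0]]
ft_force: [-0.5, -1.6, 3.2]
finger_gap: 0.001
grasp_force: 1.0
```

```bash
python3 -c "
from h import *
plan([(203.1,113),(205.6,113.5),(208.1,114.5),(210.6,116),(213,118),(213,135),(213,200)])"
```

```text
[604.95 -12.69 112.95] [-0.54 -1.56  3.24] theta -156.92 r 174.0
[255, -0.1, -0.0, -0.1, 0, 0, 0.001] 203.1 113
[255, -7.7, 0.1, -0.6, 0, 0, -0.043] 205.6 113.5
[255, -15.2, 0.6, -1.6, 0, 0, -0.086] 208.1 114.5
[255, -22.8, 1.4, -3.1, 0, 0, -0.13] 210.6 116
[255, -30.0, 2.5, -5.1, 0, 0, -0.172] 213 118
[255, -30.0, 2.5, -22.1, 0, 0, -0.172] 213 135
[255, -30.0, 2.5, -87.1, 0, 0, -0.172] 213 200
```

>>> step_arm(motion=[[[255,0,0,0,0,0,0],[255,-7.5,0,-0.5,0,0,-0.043],[255,-15,0.5,-1.5,0,0,-0.086],[255,-23,1.5,-3,0,0,-0.13],[255,-30,2.5,-5,0,0,-0.172],[255,-30,2.5,-22,0,0,-0.172],[255,-30,2.5,-55,0,0,-0.172],[255,-30,2.5,-90,0,0,-0.172],[255,-30,2.5,-130,0,0,-0.172],[255,-30,2.5,-150,0,0,-0.172],[255,-30,2.5,-150,0,0,-0.172],[255,-30,2.5,-150,0,0,-0.172]]])

```text
time_s: 8.98
eef_pos: [619.4, -38.9, 264.2]
tool_rot: [[-0.545, 0.838, 0.003], [0.838, 0.545, -0.0], [-0.002, 0.002, -1.0]]
ft_force: [-0.5, 0.0, -1.2]
finger_gap: -0.002
grasp_force: 0.0
```

```bash
python3 -c "
from h import *
p,d,c=snap('side','s4.png'); print(blobs(p,(80,80,40),(100,255,255),40)[0])
print(arm.read_state()['eef_pos'])"
```

```text
[(np.float64(126.3), np.float64(204.7), 3636), (np.float64(316.4), np.float64(225.8), 76), (np.float64(238.9), np.float64(238.7), 561), (np.float64(318.2), np.float64(243.0), 93), (np.float64(312.4), np.float64(261.3), 99), (np.float64(297.4), np.float64(279.0), 125), (np.float64(274.7), np.float64(293.9), 127)]
[618.42353606 -38.77365562 262.26705241]
```

View pics/s4.png

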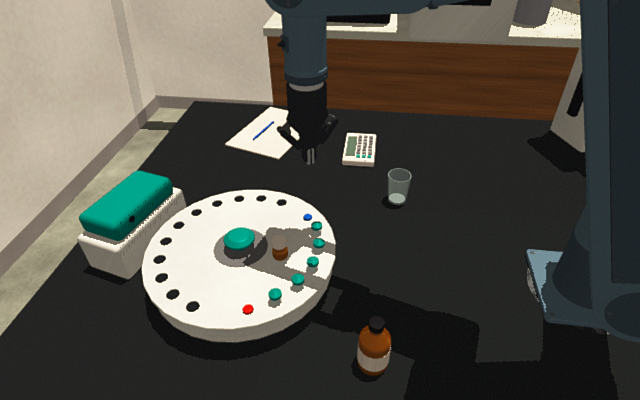

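The arm is clear. All five caps are back at their starting pixels, from (275,294) to (316,226), and the jar, beaker, bottle and handset have not moved. Handing in.

```bash
python3 -c "
from workcell import arm
print(arm.finish_job())"
```

```text
the job is handed in; nothing more can be done
None
```

I ran the fingertips along all five cups from red to blue, dipping each about 4 mm by fingertip height at roughly 1–3 N; the final picture shows all five back up, the jar, beaker, bottle and handset unmoved and the arm clear, and the job was handed in at about 9 s.

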